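# Re-zero the bench scale and load its test weights

### The arm

A 7-joint arm with a two-finger parallel gripper is mounted at the origin on the work surface. World frame = base frame: x ahead of the robot, y to its left, z up, the work surface at z = 0. Lengths are in m, angles in rad, forces in N, time in s.
With the tool pointing down it reaches from about 0.425 to 0.975 m from the base axis. Payload 16.7 kg.
Tool frame: the origin (TCP) lies midway between the tips of the shut fingers; the grasp point (between the pads) lies 19 mm behind it; z points along the fingers, y is the direction in which the jaws open and shut (so a half turn about z gives the same grasp; the last joint's range is limited). The gripper opens to 85 mm and grips with 20 to 120 N. Pads are 22 mm wide; open, the fingers measure 114 mm over their backs; the gripper's body (76 mm by 85 mm) begins 54 mm behind the grasp point. The pads swing forward as they close: fully open they stand 13 mm farther back than shut.
Start: joints at [-1.349, 0.426, 0.074, 1.606, -0.034, 1.111, -0.067], TCP at [0.245, 0.629, 0.231] pointing down, gripper open.
Joint ranges: [-2.85, 2.85], [-0.5, 2.14], [-1.23, 1.37], [0.21, 2.46], [-1.02, 4.16], [0.16, 2.05], [-2.73, 2.73]. Speed limits (rad/s): [1.89, 1.89, 2.39, 2.39, 3.01, 3.01, 3.01].

### API

Orientations are given as a unit quaternion [w, x, y, z].
In Python, from workcell import env gives the robot as it stands. Calls block until the motion is done:
- env.reach(position, orientation): joint-space move of the TCP to a pose.
- env.move_straight(position, ori=None, velocity=0.15): straight line of the TCP; ori=None keeps the orientation; velocity is the mean speed in m/s.
- env.move_j(angles): joint-space move.
- env.grip(opening, newtons=None): finger opening in m; newtons is the grip in N (None keeps the last); returns when the fingers have stopped.
- env.dwell(seconds).
- env.inverse_kinematics(position, orientation): joint angles nearest the present ones, or None.
- env.read_state(): the state.
- env.camera(name): name is "scene" or "side" or "wrist"; returns the picture (420x560x3 uint8, red, green, blue); there is no depth.
- env.calibration(name): a dict with "intrinsics" (3x3 intrinsics, pixels), "T" (4x4, takes a point from camera to world coordinates). Camera axes: x right, y down, z forward; pixel columns grow to the right and rows downward; lengths in m; the calibration is good to about 2 mm. A picture is of the moment at which its call begins: read the wrist's pose just before it. calibration takes no time and is no camera call; for the wrist camera it gives the pose at the moment of the call.
A pose or a line that the arm cannot do raises env.MotionError and nothing moves.
- env.finish_job(): hands the job in, once; it reports no verdict.
The state is a dict: "clock": time; "q": joint angles; "dq": joint speeds; "joint_efforts": joint torques, N m; "tcp_pos": TCP position; "ee_rot": TCP orientation; "ft_force": force on the tool from outside, world axes, zero at the start; "torque": the same for the moment, N m; "gripper_width": finger opening in m.
Only numpy, scipy, OpenCV 4.12 (cv2) and the standard library are available. Lean on these libraries where they do the work, as an engineer would, in place of code of your own. Each camera call takes 0.05 s, during which the arm holds its last target. There are 200 camera calls.

### The job

The bench scale was left switched on with a thermometer on its pan, so its zero is wrong: turn its isolator handle off, put that thermometer flat in the blue tray, and turn the isolator on again with the pan bare, so that the scale zeroes itself. Then stack all the steel slab weights from the mat into one pile in the middle of the pan, flat, with their edges lined up flush, and leave the scale on and the other things on the bench where they are.

Things in the scene. Friction and masses are not known exactly. Their poses are not given: they have to be found in the camera images.
- pan (a point): Centre of the top face of the bench scale's square stainless pan, 170 x 170 mm, 6 mm thick, its top face 62 mm above the bench. z up; x and y run along the pan's edges.
- scale: Bench scale, fixed to the bench: grey housing 250 mm (x) by 200 mm (y), top 48 mm above the bench, display and keys at its -x end; the pan is centred 35 mm towards +x. Origin: centre of its underside, at bench height. It stands left or right of the middle, beside the mat.
- thermometer: White pistol-shaped infrared thermometer, 0.16 kg, on its side on the pan (another lies on the bench). Origin: underside, centre of its 150 x 114 mm outline; z up. Barrel along x, from -75 to +75 mm, 40 mm wide (y 17 to 57 mm), 36 mm high. Hand grip about 34 mm wide, 30 mm high, leaves the barrel towards -y from x = -50 to -8 mm, out to y = -57 mm.
- barrel (a point): A clear place to pinch the thermometer across its 40 mm wide barrel (fingers closing along y): the barrel's centre line, 12 mm forward of the thermometer's middle, 18 mm above its underside. Axes as thermometer; this point is at (12, 37, 18) mm there.
- tray_in (a point): Centre of the inner floor (4 mm above the bench) of a shallow blue plastic tray fixed to the bench, inside 232 mm (x) by 192 mm (y), rim 22 mm above the bench, walls 4 mm. It stands at the far left or far right. The thermometer fits with its x axis roughly along the tray's x, either way round.
- handle (a joint): Black rotary handle of the pale isolator pod (the scale's power switch), upright axis: 0 = off, 1.57 = on (as found); seen from above it turns anticlockwise to off, clockwise to on. A spring with its dead point half way (0.785) holds it against the off or the on stop (about 0.15 N m to start it); past half way it snaps over by itself.
- handle_grip (a point): On the axis of the isolator handle, 4 mm below the top of its bar: bar 50 mm long, 11 mm wide, 24 mm high, standing on a disc of 42 mm diameter, its top 92 mm above the bench. The frame turns with the handle; x runs along the bar. The pod under it is 88 x 88 x 59 mm, fixed to the bench at the far side across from the tray.
- weight1: Flat square polished steel slab weight, 64 x 64 x 15 mm, about 0.5 kg, edges along its x and y. Origin: centre of its underside; z up. Four to six of these identical weights (weight1 .. weight6) are present; they start flat, about 11 cm apart, on a dark green rubber mat 3 mm thick beside the scale.
- weight2: Flat square polished steel slab weight, 64 x 64 x 15 mm, about 0.5 kg, edges along its x and y. Origin: centre of its underside; z up.
- weight3: Flat square polished steel slab weight, 64 x 64 x 15 mm, about 0.5 kg, edges along its x and y. Origin: centre of its underside; z up.
- weight4: Flat square polished steel slab weight, 64 x 64 x 15 mm, about 0.5 kg, edges along its x and y. Origin: centre of its underside; z up.
- weight5: Flat square polished steel slab weight, 64 x 64 x 15 mm, about 0.5 kg, edges along its x and y. Origin: centre of its underside; z up.
- weight6: Flat square polished steel slab weight, 64 x 64 x 15 mm, about 0.5 kg, edges along its x and y. Origin: centre of its underside; z up.
- reagent_bottle: Bystander: brown glass bottle, 62 mm wide, 150 mm high, standing. Origin: centre of its underside.
- jar: Bystander: small glass jar, 48 mm wide, 55 mm high. Origin: centre of its underside.
- thermometer_b: Bystander: another infrared thermometer of the same shape, lying on the bench; frame as that of the first.
- label_roll: Bystander: white roll of labels, 60 mm wide, 30 mm high. Origin: centre of its underside.
- dust_brush: Bystander: dusting brush, 150 mm long, up to 40 mm wide, lying along its x. Origin: middle of its underside.
Things that resemble listed ones, but are neither listed nor needed, are in the scene too. What is shaped like the weight5 but brown is not meant.

How it is judged:
By the outcome, as a careful person would: the job done as asked, in the order asked, and still so for the second after the job is handed in, with the robot touching nothing.
Of weight1, weight2, weight3, weight4, weight5, weight6 only 4 to 6 are there at a start; the rules pass over those that are not, and their reading is None.
At some moment in a run one of weight1, weight2, weight3, weight4, weight5, weight6 may be knocked a few centimetres aside while the robot is not near it.
It also fails if it takes over 210 s, if anything falls off the work surface, if the arm or the gripper's body presses on something with over 40 N, if the wrist force passes 120 N, or if a joint passes its speed limit or range.

## Working session

There is one attempt and no reset: what is moved stays moved. The work goes in short steps, each a Python script; the robot and the scene stay as the last script left them, time stands still between calls to the robot, and variables do not carry over. Pictures are saved under pics/ and viewed, about 12 in all and at most 16, crops included, and the job is handed in when it is done.

```bash
mkdir -p pics; ls
python3 - <<'E'
from workcell import env
import cv2,numpy as np
np.set_printoptions(precision=4,suppress=True)
for n in ["scene","side"]:
    im=env.camera(n); c=env.calibration(n); print(n,c["intrinsics"].tolist(),c["T"].tolist())
    cv2.imwrite(f"pics/{n}0.png",im[:,:,::-1])
c=env.calibration("wrist");print(c["intrinsics"].tolist(),c["T"].tolist())
s=env.read_state();print(s)
E
```

```text
pics
scene [[462.01214392002845, 0.0, 279.1575716362203], [0.0, 462.01214392002845, 208.65696556738666], [0.0, 0.0, 1.0]] [[0.8302255448434154, 0.38654756501754506, -0.4016298353813632, 1.0408588613881207], [0.5573802452139166, -0.5662772795591305, 0.6071715613402725, -0.7550889114759244], [0.007266838014443486, -0.7279498764572441, -0.685591839530748, 0.8705843312073772], [0.0, 0.0, 0.0, 1.0]]
side [[537.0302086726507, 0.0, 274.493088843826], [0.0, 537.0302086726507, 212.96238897616928], [0.0, 0.0, 1.0]] [[0.8604057949290862, -0.3146740241635336, 0.4008517513609922, 0.031043425639148706], [-0.5095666939899208, -0.5414372333673421, 0.6687207987641034, -0.8954765059222332], [0.006606998458396288, -0.7796319521673325, -0.6262031353571496, 0.8965508661541531], [0.0, 0.0, 0.0, 1.0]]
[[338.73049846936254, 0.0, 284.5108711497656], [0.0, 338.73049846936254, 211.53632018576886], [0.0, 0.0, 1.0]] [[0.3641266154742987, 0.8815222850361999, 0.30054994408215485, 0.1670096926024196], [0.9313493278794204, -0.3444769949592089, -0.11800012458646975, 0.6589119076237072], [-0.0004871978874420794, 0.32288397440632954, -0.9464384299624506, 0.3724353238714383], [0.0, 0.0, 0.0, 1.0]]
{'clock': 0.1, 'q': array([-1.3495,  0.4267,  0.0738,  1.6065, -0.0341,  1.1108, -0.0671]), 'dq': array([-0.0016, -0.0017,  0.0003, -0.0019,  0.0014, -0.    , -0.0002]), 'joint_efforts': array([  0.0097, -95.1533,   3.773 , -46.4403,   0.0199,   0.0064,
         0.    ]), 'tcp_pos': array([0.2445, 0.6288, 0.2307]), 'ee_rot': array([-0.0001,  0.1843,  0.9829, -0.0006]), 'ft_force': array([ 0.7135, -0.9788,  0.8854]), 'torque': array([-0.0162,  0.0503, -0.0142]), 'gripper_width': 0.08504854931839456}
```

View pics/scene0.png

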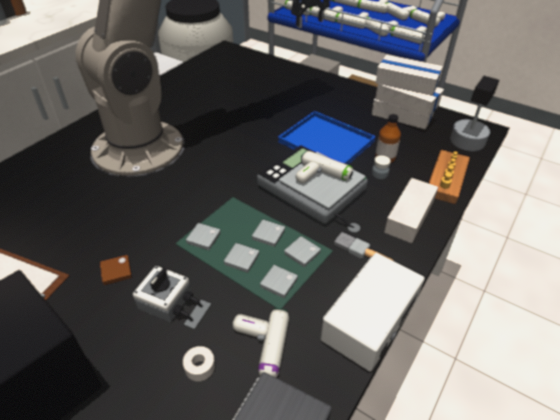

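View pics/side0.png

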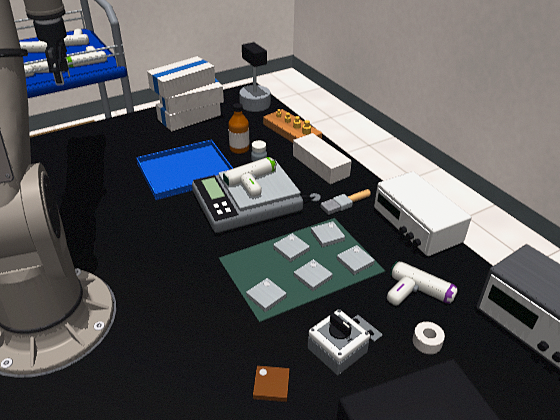

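Five weights lie on the green mat. The scale and tray are to the left (+y), with the thermometer on the pan. The pod is at side pixel (340,325), and the brown decoy and the other clutter lie apart from them. Next I'll get rough positions, then take overhead wrist views.

```bash
cat > h.py <<'E'
from workcell import env
import cv2,numpy as np
np.set_printoptions(precision=4,suppress=True)
def cast(cal,uv,z):
    """pixels (N,2) -> world points on plane z"""
    uv=np.atleast_2d(np.asarray(uv,float)); K,T=cal["intrinsics"],cal["T"]
    d=np.c_[uv,np.ones(len(uv))]@np.linalg.inv(K).T@T[:3,:3].T; o=T[:3,3]
    return o+d*((z-o[2])/d[:,2])[:,None]
def proj(cal,P):
    P=np.atleast_2d(P); K,T=cal["intrinsics"],cal["T"]
    p=(P-T[:3,3])@T[:3,:3]@K.T; return p[:,:2]/p[:,2:]
def ori(psi): return [0,np.cos(psi/2),np.sin(psi/2),0]   # tool down, tool x at yaw psi, jaws along psi-90deg
def shot(name,save=None):
    c=env.calibration(name); im=env.camera(name)
    if save: cv2.imwrite(f"pics/{save}.png",im[:,:,::-1])
    return im,c
def tdf(b,e=None):  # rectified top view
    pass
E
python3 - <<'E'
from h import *
c=env.calibration("side")
for n,uv,z in [("w",[(266,292),(312,272),(355,258),(291,245),(327,233)],.018),("tray",[(187,167)],.01),("pan",[(262,190)],.062),("pod",[(340,325)],.075)]:
    print(n,cast(c,uv,z))
for p in [(.6,.1,.42),(.6,.35,.42),(.6,-.2,.35),(.6,0,.5)]:
  for psi in np.arange(-3,3.2,.5):
    q=env.inverse_kinematics(p,ori(psi))
    if q is not None: print(p,round(psi,2),q)
E
```

```text
w [[ 0.4352 -0.1876  0.018 ]
 [ 0.5575 -0.1871  0.018 ]
 [ 0.6715 -0.1997  0.018 ]
 [ 0.5647 -0.0845  0.018 ]
 [ 0.6661 -0.092   0.018 ]]
tray [[0.4859 0.3667 0.01  ]]
pan [[0.5859 0.0949 0.062 ]]
pod [[ 0.4899 -0.3809  0.075 ]]
(0.6, 0.1, 0.42) -3.0 [-0.6464  0.217   0.4655  1.518  -0.0977  1.4298  1.5358]
(0.6, 0.1, 0.42) -2.5 [-0.5916  0.2133  0.3963  1.5149 -0.0826  1.43    2.0206]
(0.6, 0.1, 0.42) -2.0 [-0.5342  0.2106  0.3245  1.5116 -0.0673  1.4305  2.5054]
(0.6, 0.1, 0.42) -1.5 [ 0.495   0.3576 -1.029   1.4508  0.3053  1.5037  2.6866]
(0.6, 0.1, 0.42) -1.0 [-1.1414  0.3889  1.2214  1.5406 -0.3662  1.4688 -2.4775]
(0.6, 0.1, 0.42) -0.5 [-1.1414  0.3889  1.2214  1.5406 -0.3662  1.4688 -1.9775]
(0.6, 0.1, 0.42) 0.0 [-0.9435  0.2674  0.8658  1.5328 -0.2045  1.4359 -1.6385]
(0.6, 0.1, 0.42) 0.5 [-0.8805  0.2505  0.775   1.53   -0.176   1.433  -1.1676]
(0.6, 0.1, 0.42) 1.0 [-0.8727  0.2487  0.7643  1.5296 -0.1728  1.4327 -0.6709]
(0.6, 0.1, 0.42) 1.5 [-0.8529  0.2445  0.7368  1.5287 -0.165   1.4321 -0.1789]
(0.6, 0.1, 0.42) 2.0 [-0.7966  0.2343  0.6604  1.5259 -0.1443  1.4308  0.3 
[... 2470 characters left out ...]
.587   2.7079]
(0.6, 0, 0.5) -1.0 [-0.9781  0.3353  1.2195  1.4068 -0.3144  1.6132 -2.3621]
(0.6, 0, 0.5) -0.5 [-0.9781  0.3353  1.2195  1.4068 -0.3144  1.6132 -1.8621]
(0.6, 0, 0.5) 0.0 [-0.8688  0.2618  1.0048  1.4028 -0.2203  1.5955 -1.4561]
(0.6, 0, 0.5) 0.5 [-0.8138  0.2416  0.917   1.4005 -0.1912  1.5919 -0.9859]
(0.6, 0, 0.5) 1.0 [-0.8241  0.245   0.933   1.4009 -0.1961  1.5925 -0.4808]
(0.6, 0, 0.5) 1.5 [-0.7963  0.2364  0.8906  1.3997 -0.1832  1.5911  0.0058]
(0.6, 0, 0.5) 2.0 [-0.7658  0.2284  0.8454  1.3984 -0.1703  1.5899  0.4925]
(0.6, 0, 0.5) 2.5 [-0.7339  0.2211  0.7997  1.3969 -0.158   1.589   0.9798]
(0.6, 0, 0.5) 3.0 [-0.701   0.2148  0.7537  1.3954 -0.1464  1.5883  1.4678]
```

Run:
```python
from h import *
for i,(p,psi) in enumerate([((.58,.25,.42),2.8),((.58,-.22,.42),2.8)]):
    env.reach(p,ori(psi)); env.dwell(.2)
    im,c=shot("wrist",f"w{i}"); np.savez(f"w{i}.npz",im=im,K=c["intrinsics"],T=c["T"])
    s=env.read_state();print(s["clock"],s["q"],s["tcp_pos"])
    # combined view at 800 wide
im=np.hstack([cv2.imread("pics/w0.png"),cv2.imread("pics/w1.png")])
```

```text
2.3 [-0.7612  0.2555  0.3242  1.4586 -0.0813  1.4411  0.7937] [0.5798 0.2506 0.4197]
4.2667 [-0.265   0.2626  0.6745  1.4992 -0.1644  1.4373  1.6448] [ 0.5803 -0.2194  0.4199]
```

View pics/w0.png

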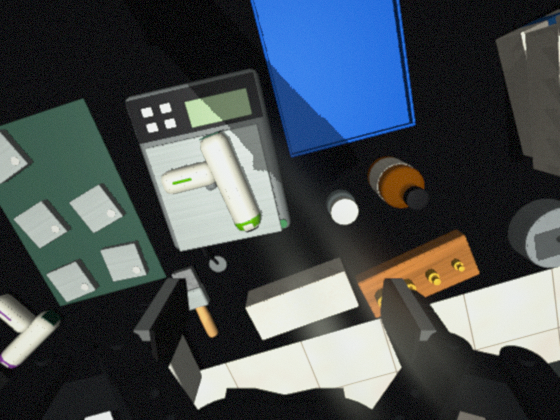

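View pics/w1.png

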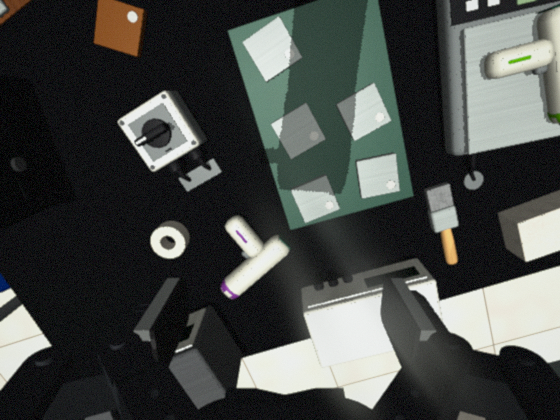

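w0 shows the thermometer at about (230,182) with its green muzzle towards (248,225) and its grip to the left. The tray is at top right. w1 shows the pod at (162,133) with the bar and its white line at (155,133), and five slabs on the mat. Next come numeric estimates and a close-up of the pod.

```bash
cat >> h.py <<'E'
def rect(cal,cnt,z):
    """contour -> (centre, (long,short), yaw of long side) on plane z"""
    P=cast(cal,cnt.reshape(-1,2),z)[:,:2]*1000
    (c,(w,h),a)=cv2.minAreaRect(P.astype(np.float32))
    a=np.deg2rad(a)
    if h>w: w,h,a=h,w,a+np.pi/2
    return np.array(c)/1000,(w,h),(a+np.pi/2)%np.pi-np.pi/2
def contours(m,amin=150):
    cs,_=cv2.findContours(m.astype(np.uint8),cv2.RETR_EXTERNAL,cv2.CHAIN_APPROX_NONE)
    return sorted([c for c in cs if cv2.contourArea(c)>amin],key=cv2.contourArea,reverse=True)
def weights(im,cal,z=.018):
    """slabs on mat = non-green blobs enclosed by the green mat"""
    f=cv2.GaussianBlur(im,(3,3),0).astype(int)
    g=((f[...,1]-f[...,0])>12)&((f[...,1]-f[...,2])>3)&((f[...,1]-f[...,0])>.22*f[...,1])
    big=contours(g)[0]
    hull=np.zeros(g.shape,np.uint8); cv2.fillPoly(hull,[cv2.convexHull(big)],1)
    m=cv2.morphologyEx((hull*(~g)).astype(np.uint8),cv2.MORPH_OPEN,np.ones((5,5)))
    return [rect(cal,c,z) for c in contours(m,300)]
E
python3 - <<'E'
from h import *
d=np.load("w1.npz"); cal=dict(intrinsics=d["K"],T=d["T"]); im=d["im"]
for r in weights(im,cal): print("w",r[0],r[1],np.rad2deg(r[2]))
m=(im.min(2)>130); m[:,:100]=0;m[:,240:]=0;m[:80]=0;m[205:]=0
m=cv2.morphologyEx(m.astype(np.uint8),cv2.MORPH_CLOSE,np.ones((5,5)))
r=rect(cal,contours(m)[0],.059); print("pod",r[0],r[1],np.rad2deg(r[2]))
p=r[0]
env.reach([*p,.25],ori(2.8)); env.dwell(.3)
im,c=shot("wrist","pod"); np.savez("pod.npz",im=im,K=c["intrinsics"],T=c["T"])
print(proj(c,[*p,.092]),env.read_state()["q"],env.read_state()["clock"])
E
```

```text
w [ 0.4362 -0.187 ] (68.67711639404297, 67.8963851928711) 11.984060287475582
w [ 0.5649 -0.0847] (67.67146301269531, 67.49095153808594) 10.033826828002935
w [ 0.5584 -0.1889] (68.86986541748047, 68.25103759765625) 10.225186347961433
w [ 0.6692 -0.0892] (68.83450317382812, 67.59906005859375) -7.438735961914089
w [ 0.6715 -0.1979] (72.52973937988281, 67.51687622070312) 4.321437835693357
pod [ 0.4876 -0.3805] (86.81440734863281, 86.51288604736328) -80.20178508758546
[[283.8135 190.9848]] [ 0.0188  0.3801  0.7064  1.7474 -0.272   1.1136  2.0413] 5.6083
```

View pics/pod.png

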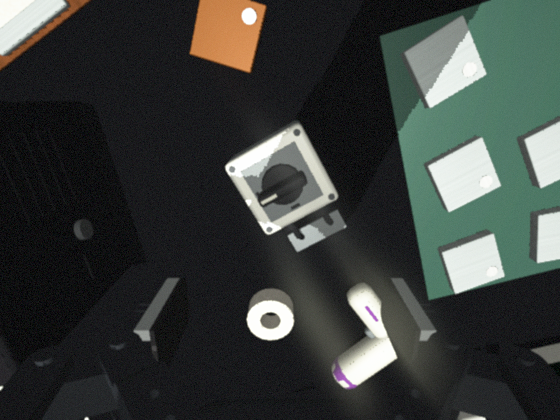

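Run:
```python
from h import *
d=np.load("pod.npz"); cal=dict(intrinsics=d["K"],T=d["T"]); im=d["im"]
b=cast(cal,[(258,202),(306,178)],.092); v=b[0]-b[1]; print(b,np.rad2deg(np.arctan2(v[1],v[0])),np.linalg.norm(v))
m=(im.min(2)>130); m[:,:215]=0;m[:,350:]=0;m[:110]=0;m[240:]=0
h=cv2.convexHull(np.vstack(contours(m,20)));r=rect(cal,h,.059);print("pod",r[0],r[1],np.rad2deg(r[2]))
cv2.imwrite("pics/podz.png",cv2.resize(np.clip(im[115:245,215:350,::-1].astype(float)*1.8,0,255).astype(np.uint8),None,fx=4.4,fy=4.4,interpolation=cv2.INTER_CUBIC))
```

```text
[[ 0.4895 -0.4066  0.092 ]
 [ 0.4828 -0.3575  0.092 ]] -82.29967404118999 0.049581678417733435
pod [ 0.502  -0.3798] (118.76847076416016, 86.0084228515625) 9.77029705047607
```

View pics/podz.png

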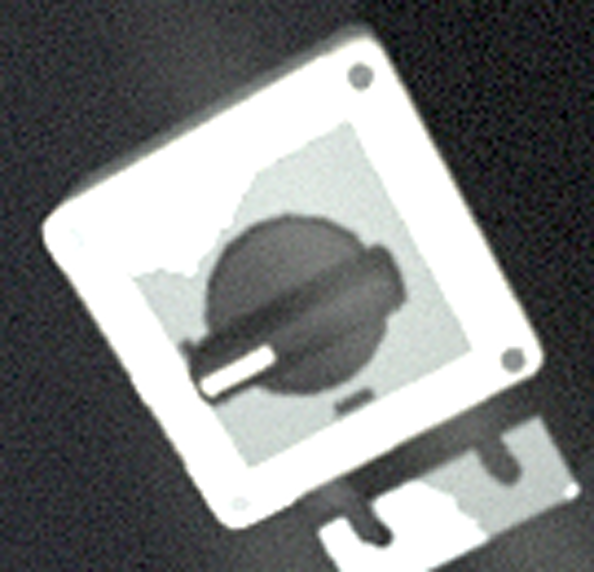

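Bar is parallel to the pod edges (yaw −80°), its white pointer at the lower left. I'll grip it and turn it anticlockwise.

```bash
cat >> h.py <<'E'
HC=np.array([.487,-.3812]); 
def st(msg=""):
    s=env.read_state(); print(msg,"t%.1f"%s["clock"],"tcp",s["tcp_pos"],"F",s["ft_force"],"w%.4f"%s["gripper_width"],"q7 %.2f"%s["q"][6]); return s
def turn(psi,sgn,deg=88):
    env.grip(.04,40)
    env.reach([*HC,.17],ori(psi)); env.move_straight([*HC,.074],velocity=.1); st("down")
    env.grip(0,30); st("grip")
    q=np.array(env.read_state()["q"])
    for k in range(1,5):
        qq=q.copy(); qq[6]+=sgn*np.deg2rad(deg)*k/4; env.move_j(list(qq)); st("turn")
    env.grip(.04); env.dwell(.3)
    p=env.read_state()["tcp_pos"]; env.move_straight([p[0],p[1],.2],velocity=.15); st("up")
E
python3 - <<'E'
from h import *
turn(np.deg2rad(99.8),1)
env.reach([*HC,.25],ori(2.8)); env.dwell(.2)
im,c=shot("wrist"); cv2.imwrite("pics/pod2.png",cv2.resize(im[115:245,215:350,::-1],None,fx=2,fy=2))
E
```

```text
down t8.1 tcp [ 0.4873 -0.3815  0.0746] F [-0.4451  0.4536  0.0718] w0.0400 q7 1.26
grip t8.5 tcp [ 0.4875 -0.3812  0.0746] F [0.47   2.2252 5.6968] w0.0102 q7 1.26
turn t8.9 tcp [ 0.4871 -0.3814  0.0747] F [-3.0274 -1.0082  0.6659] w0.0103 q7 1.64
turn t9.4 tcp [ 0.4868 -0.3817  0.0746] F [-5.729  -2.7813  1.3852] w0.0101 q7 2.02
turn t9.9 tcp [ 0.4866 -0.3822  0.0746] F [-6.0046 -4.941   0.1222] w0.0104 q7 2.41Traceback (most recent call last):
  File "<stdin>", line 2, in <module>
  File "h.py", line 46, in turn
    qq=q.copy(); qq[6]+=sgn*np.deg2rad(deg)*k/4; env.move_j(list(qq)); st("turn")
                                                 ~~~~~~~~~~^^^^^^^^^^
workcell.MotionError: the arm cannot take that pose within its joint ranges
```

Turned 66°, then hit the joint-7 limit. Past half way the spring does the rest, so I'll go 17° further, then release and look.

Run:
```python
from h import *
q=np.array(env.read_state()["q"]); q[6]=2.70; env.move_j(list(q)); st("turn")
env.grip(.04); env.dwell(.4)
p=env.read_state()["tcp_pos"]; env.move_straight([p[0],p[1],.2]); st("up")
env.reach([*HC,.25],ori(2.8)); env.dwell(.2)
im,c=shot("wrist"); cv2.imwrite("pics/pod2.png",cv2.resize(im[115:245,215:350,::-1],None,fx=2,fy=2))
# pan view
env.reach([.57,.11,.33],ori(2.8)); env.dwell(.2)
im,c=shot("wrist","pan"); np.savez("pan.npz",im=im,K=c["intrinsics"],T=c["T"]); st()
```

```text
turn t10.2 tcp [ 0.4865 -0.3826  0.0747] F [-0.7746 -4.2219 -1.9315] w0.0104 q7 2.69
up t12.0 tcp [ 0.4863 -0.3818  0.1992] F [-0.3157  0.4871  0.2839] w0.0399 q7 2.59
 t14.8 tcp [0.5701 0.1093 0.33  ] F [0.2437 0.5076 0.9804] w0.0402 q7 1.28
```

View pics/pod2.png

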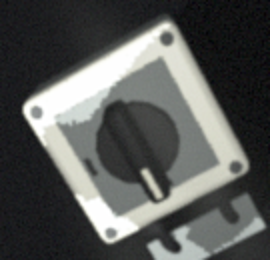

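View pics/pan.png

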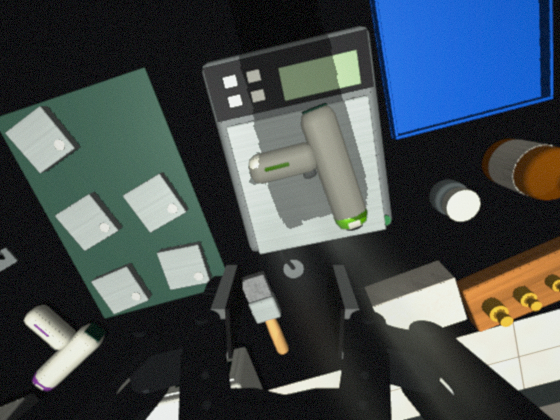

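The handle is now off (pointer turned 90°). The barrel runs from (317,105) to its green muzzle at (354,230), and the grip goes to the left. Now I'll grasp it and put it in the tray.

Run:
```python
from h import *
d=np.load("pan.npz"); cal=dict(intrinsics=d["K"],T=d["T"]); im=d["im"]
e=cast(cal,[(317.5,105),(354,230)],.08); v=e[1]-e[0]; yaw=np.arctan2(v[1],v[0])
mid=(e[0]+e[1])/2; print(e,np.linalg.norm(v),np.rad2deg(yaw),mid)
for uv in [(302,120),(337,225),(333,112),(367,215)]:
    p=cast(cal,uv,.08)[0]-mid; print("edge off",p[:2]@[-np.sin(yaw),np.cos(yaw)])
# tray from w0
d=np.load("w0.npz"); cal=dict(intrinsics=d["K"],T=d["T"]); im=d["im"].astype(int)
m=(im[...,2]-im[...,0]>50)
print("tray right part",cast(cal,[(290,157),(414,124)],.022))
d=np.load("pan.npz"); cal=dict(intrinsics=d["K"],T=d["T"]); print(cast(cal,[(394,139),(553,100)],.022))
# tray via side and scene camera
for n in ["side","scene"]:
    im,c=shot(n); f=im.astype(int); m=(f[...,2]-f[...,0]>60)&(f[...,2]>90)
    m[:100]=0; 
    m=cv2.morphologyEx(m.astype(np.uint8),cv2.MORPH_OPEN,np.ones((3,3)))
    for k in contours(m,800)[:3]:
        r=rect(c,k,.022); print(n,cv2.contourArea(k),k.reshape(-1,2).mean(0),r[0],r[1],np.rad2deg(r[2]))
```

```text
[[0.513  0.1683 0.08  ]
 [0.6697 0.1653 0.08  ]] 0.15675574122487138 -1.1044937769323409 [0.5914 0.1668 0.08  ]
edge off -0.02107552772939702
edge off -0.01824166991083475
edge off 0.014161500772185538
edge off 0.02019651685354465
tray right part [[0.5909 0.2559 0.022 ]
 [0.6071 0.4535 0.022 ]]
[[0.5904 0.254  0.022 ]
 [0.6109 0.4544 0.022 ]]
side 2520.5 [181.6349 171.805 ] [0.4719 0.3384] (230.43711853027344, 198.9142608642578) -5.016204833984384
scene 2541.0 [326.2331 135.0297] [0.4822 0.3625] (252.6244659423828, 212.65887451171875) -4.728912353515634
```

Run:
```python
from h import *
y0=np.deg2rad(-1.1); b=np.array([.6034,.1666]); o=ori(y0+np.pi)
env.grip(.075,30); env.reach([*b,.2],o); env.move_straight([*b,.066],velocity=.12); st("down")
env.grip(0,30); st("grip")
env.move_straight([*b,.08],velocity=.05); st("lift"); env.move_straight([*b,.23],velocity=.2)
y1=np.deg2rad(-4.7); t=np.array([.480,.364]); R=np.array([[np.cos(y1),-np.sin(y1)],[np.sin(y1),np.cos(y1)]])
g=t+R@[.012,.037]
env.move_straight([*g,.23],ori(y1+np.pi),velocity=.2); st("over tray")
env.move_straight([*g,.04],velocity=.15); env.move_straight([*g,.010],velocity=.04); st("low")
env.grip(.06); env.dwell(.2); env.move_straight([*g,.23],velocity=.2)
im,c=shot("wrist"); a=im
env.reach([.50,.25,.38],ori(2.8)); env.dwell(.2)
im,c=shot("wrist","pan2"); np.savez("pan2.npz",im=im,K=c["intrinsics"],T=c["T"]); st()
```

```text
down t17.2 tcp [0.6038 0.1667 0.0667] F [-0.5136  0.123   1.4606] w0.0750 q7 1.72
grip t17.7 tcp [0.6038 0.1667 0.0666] F [-1.4451 -0.1138  5.9206] w0.0398 q7 1.72
lift t18.1 tcp [0.6035 0.1668 0.0803] F [-0.3463  0.3824 -1.8305] w0.0400 q7 1.71
over tray t20.4 tcp [0.4957 0.3986 0.2301] F [ 0.5593 -0.7834 -1.8047] w0.0401 q7 1.13
low t22.7 tcp [0.4952 0.3999 0.0102] F [-0.2562 -0.4565 -2.0207] w0.0400 q7 1.31
 t25.7 tcp [0.4997 0.2508 0.3793] F [-0.783   0.1656 -0.3119] w0.0597 q7 0.94
```

View pics/pan2.png

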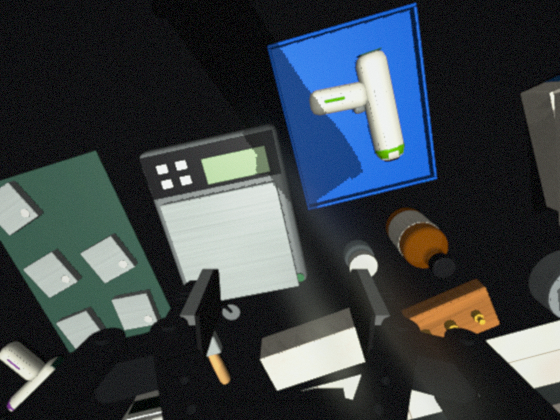

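The thermometer is flat in the tray and the pan is bare. Now I'll turn the isolator on (clockwise) and look at the pod and pan.

Run:
```python
from h import *
turn(np.deg2rad(189.8),-1,86)
env.reach([*HC,.25],ori(2.8)); env.dwell(.2)
im,c=shot("wrist"); a=cv2.resize(im[115:245,215:350,::-1],None,fx=2,fy=2)
env.reach([.56,.11,.33],ori(2.8)); env.grip(.085); env.dwell(.2)
im,c=shot("wrist"); np.savez("pan3.npz",im=im,K=c["intrinsics"],T=c["T"])
b=cv2.resize(im[10:275,190:410,::-1],None,fx=2,fy=2); a=cv2.copyMakeBorder(a,0,b.shape[0]-a.shape[0],0,0,cv2.BORDER_CONSTANT)
cv2.imwrite("pics/on.png",np.hstack([a,b])); st()
```

```text
down t29.5 tcp [ 0.4873 -0.3815  0.0746] F [ 0.4699 -0.3101 -0.2813] w0.0402 q7 2.66
grip t29.9 tcp [ 0.4875 -0.3824  0.0748] F [ 1.6071 -5.7947  1.8514] w0.0100 q7 2.66
turn t30.3 tcp [ 0.4876 -0.3824  0.0748] F [ 1.233  -0.859  -4.3287] w0.0104 q7 2.29
turn t30.8 tcp [ 0.4876 -0.3824  0.0748] F [ 0.6134 -0.1278 -3.1489] w0.0101 q7 1.91
turn t31.2 tcp [ 0.4877 -0.3823  0.0748] F [ 2.6493  0.4603 -3.2854] w0.0101 q7 1.54
turn t31.7 tcp [ 0.4877 -0.3823  0.0748] F [ 4.211   1.0167 -4.1855] w0.0101 q7 1.16
up t33.4 tcp [ 0.4872 -0.382   0.1991] F [ 0.5355  0.441  -0.472 ] w0.0401 q7 1.07
 t37.1 tcp [0.56 0.11 0.33] F [ 0.1112  0.263  -0.4614] w0.0845 q7 0.97
```

View pics/on.png

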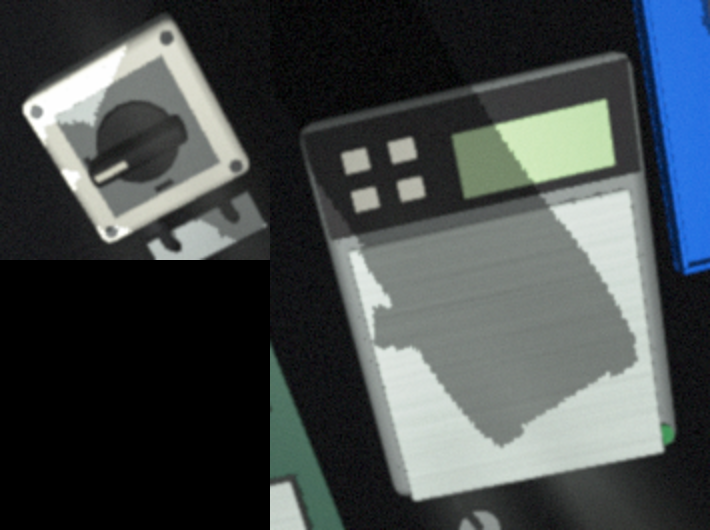

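The isolator is on and the display is lit. Pan corners in the crop: TR (632,190), BR (663,453), BL (413,498), TL (350,248). Next I locate the pan and stack the first weight, centring each slab by a cross squeeze before gripping.

```bash
cat >> h.py <<'E'
def look():
    env.reach([.55,-.14,.40],ori(2.8)); env.dwell(.15)
    im,c=shot("wrist"); np.savez("look.npz",im=im,K=c["intrinsics"],T=c["T"])
    return [r for r in weights(im,c) if 58<r[1][1]<r[1][0]<80]
def near(a,ref,step=np.pi/2): return a+step*np.round((ref-a)/step)
def pick(r,zp=.0):
    c,_,a=r; psi=near(a,np.deg2rad(205))
    env.grip(.085,25); env.reach([*c,.09],ori(psi)); env.move_straight([*c,zp],velocity=.1); s=st("cross")
    env.grip(0,25); s=st("squeeze"); env.grip(.085)
    env.move_straight([*c,.05],velocity=.15)
    q=np.array(env.read_state()["q"]); q[6]-=np.pi/2; env.move_j(list(q))
    psi-=np.pi/2; env.move_straight([*c,zp],ori(psi),velocity=.1)
    env.grip(0,60); env.dwell(.1); s=st("grip"); zg=s["tcp_pos"][2]
    env.move_straight([*c,.05],velocity=.1); env.dwell(.1); s=st("lift")
    return psi,zg,s
def place(psi,zg,k,pan,pyaw):
    P=near(pyaw,psi); z=zg+.059+.015*k
    env.move_straight([*env.read_state()["tcp_pos"][:2],.2],velocity=.2)
    env.reach([*pan,.2],ori(P)); env.move_straight([*pan,z+.012],velocity=.12); env.dwell(.2)
    f0=env.read_state()["ft_force"][2]; 
    t=np.array(pan)
    e=t-env.read_state()["tcp_pos"][:2]; t=t+e
    zz=z+.004
    while True:
        env.move_straight([*t,zz],velocity=.03); s=env.read_state()
        if s["ft_force"][2]-f0>3 or zz<z-.004: break
        zz-=.0008
    st("placed dz %.4f"%(s["tcp_pos"][2]-z)); env.grip(.08); env.dwell(.2)
    env.move_straight([*pan,.2],velocity=.2); st("up")
E
python3 - <<'E'
from h import *
d=np.load("pan3.npz"); cal=dict(intrinsics=d["K"],T=d["T"])
D=np.array([(350,248),(632,190),(663,453),(413,498)],float); uv=np.c_[(D[:,0]-270)/2+190,D[:,1]/2+10]
P=cast(cal,uv,.062)[:,:2]; print(P,[np.linalg.norm(P[i]-P[i-1]) for i in range(4)])
e=[np.rad2deg(np.arctan2(*(P[j]-P[i])[::-1])) for i,j in [(0,3),(1,2),(0,1),(3,2)]]; print(e,P.mean(0))
pan=P.mean(0); pyaw=np.deg2rad(np.mean([e[0],e[1],e[2]-90,e[3]-90])); np.savez("pan_est.npz",pan=pan,pyaw=pyaw); print(pan,np.rad2deg(pyaw))
ws=look()
for r in ws: print("w",r[0],r[1],np.rad2deg(r[2]))
r=max(ws,key=lambda r:r[0][1]-r[0][0])   # nearest to scale/robot
print("pick",r[0]); psi,zg,s=pick(r)
E
```

```text
[[0.5001 0.0628]
 [0.5246 0.2287]
 [0.691  0.2052]
 [0.6663 0.0392]] [np.float64(0.1678581615553436), np.float64(0.16770974731094204), np.float64(0.16800468846016975), np.float64(0.1678453850497787)]
[np.float64(-8.082263418598128), np.float64(-8.036301300546114), np.float64(81.60292403473716), np.float64(81.55317752077733)] [0.5955 0.134 ]
[0.5955 0.134 ] -8.240615790907441
w [ 0.4356 -0.1864] (68.36766815185547, 68.1603012084961) 12.18680953979492
w [ 0.5647 -0.0846] (68.83926391601562, 68.69406127929688) -80.23867797851562
w [ 0.558  -0.1873] (70.06317138671875, 68.21800231933594) -78.98876953125
w [ 0.6688 -0.0888] (70.71047973632812, 67.71710968017578) -7.250335693359377
w [ 0.6717 -0.1973] (70.35968017578125, 67.73908996582031) 3.8848452568054253
pick [ 0.4356 -0.1864]
cross t40.8 tcp [ 0.4359 -0.1866  0.0005] F [ 0.4003 -0.2166 -0.3361] w0.0850 q7 2.36
squeeze t41.1 tcp [ 0.436  -0.1865  0.0006] F [-1.2815  1.1513  8.2468] w0.0632 q7 2.36
grip t44.5 tcp [ 0.4359 -0.1865  0.0009] F [-3.5123  0.6864 14.1585] w0.0626 q7 0.79
lift t45.3 tcp [ 0.4352 -0.1862  0.0494] F [ 0.111   0.4121 -4.9891] w0.0624 q7 0.74
```

The grasp is good: width 63 mm, 5 N carried. Placing it.

Run:
```python
from h import *
d=np.load("pan_est.npz"); pan,pyaw=d["pan"],float(d["pyaw"])
psi=near(np.deg2rad(12.19),np.deg2rad(205))-np.pi/2
place(psi,.0009,0,pan,pyaw)
env.reach([pan[0]-.03,pan[1],.33],ori(2.8)); env.dwell(.2)
im,c=shot("wrist","st1"); np.savez("st1.npz",im=im,K=c["intrinsics"],T=c["T"]); print(proj(c,[*pan,.077])); st()
```

```text
placed dz 0.0002 t50.6 tcp [0.5953 0.1339 0.0601] F [-1.9454 -0.4414  0.3281] w0.0626 q7 -0.30
up t52.0 tcp [0.5949 0.1339 0.1989] F [ 0.1905 -0.0473 -0.0937] w0.0800 q7 -0.36
[[293.0533 193.6774]]
 t53.4 tcp [0.5654 0.134  0.3295] F [-0.7078  0.2825  0.0796] w0.0799 q7 0.90
```

View pics/st1.png

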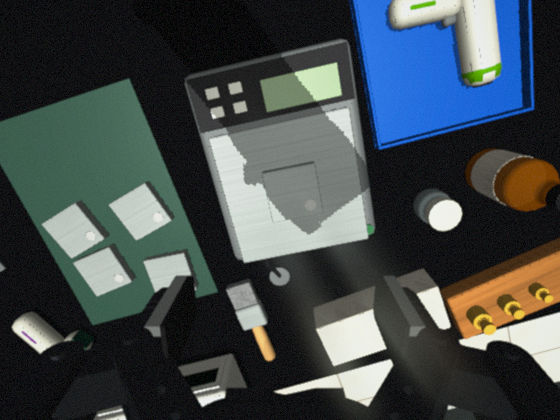

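The first slab is centred on the pan at (292,193). One slab on the mat was knocked: it now sits at (103,270), close to its neighbour. I'll add a finger-clearance check and continue.

```bash
cat >> h.py <<'E'
def clear(r,others,tol=4):
    """finger boxes (open 85 mm, plus tol) vs the other slabs, for jaws along a and a+90deg: overlap areas"""
    out=[]
    for d in (0,np.pi/2):
        u=np.array([np.cos(r[2]+d),np.sin(r[2]+d)]); ar=0
        for sg in (-1,1):
            b=(tuple((r[0]*1000+sg*50*u).tolist()),(15+2*tol,24+2*tol),float(np.rad2deg(r[2]+d)))
            for o in others:
                k,p=cv2.rotatedRectangleIntersection(b,(tuple((o[0]*1000).tolist()),(66.,66.),float(np.rad2deg(o[2]))))
                if k: ar+=cv2.contourArea(cv2.convexHull(p))
        out.append(ar)
    return out
def cycle(k):
    d=np.load("pan_est.npz"); pan,pyaw=d["pan"],float(d["pyaw"])
    ws=look(); sc=[clear(r,[o for o in ws if o is not r]) for r in ws]
    for r,s in zip(ws,sc): print("w",r[0],"%.0f x %.0f"%r[1],"%.1f"%np.rad2deg(r[2]),s)
    i=min(range(len(ws)),key=lambda i:(sum(sc[i]),-ws[i][0][1]))
    if sum(sc[i])>0: print("no clear slab"); return False
    psi,zg,s=pick(ws[i],.001)
    if not(.060<s["gripper_width"]<.066 and s["ft_force"][2]<-3): print("bad grasp"); return False
    place(psi,zg,k,pan,pyaw); return True
E
python3 - <<'E'
from h import *
cycle(1)
E
```

```text
w [ 0.5647 -0.0846] 69 x 68 9.5 [0, 0]
w [ 0.6688 -0.0889] 71 x 68 -7.3 [0, 0]
cross t57.2 tcp [ 0.5651 -0.0847  0.0015] F [ 0.0261 -0.2427 -0.6575] w0.0847 q7 1.88
squeeze t57.5 tcp [ 0.5651 -0.0846  0.0017] F [-1.9079  1.0031  5.5785] w0.0633 q7 1.88
grip t60.9 tcp [ 0.5652 -0.0846  0.0021] F [-2.0806  0.8248  9.5432] w0.0624 q7 0.31
lift t61.6 tcp [ 0.5641 -0.0845  0.0493] F [-1.4629  0.3948 -5.0185] w0.0624 q7 0.30
placed dz 0.0000 t66.6 tcp [0.5953 0.1339 0.0761] F [-6.0793 -1.7307 11.8569] w0.0621 q7 -0.40
up t67.9 tcp [0.5949 0.1339 0.1989] F [-0.0477  0.2641 -1.0625] w0.0801 q7 -0.42
```

Run:
```python
from h import *
ok=cycle(2)
d=np.load("pan_est.npz"); pan=d["pan"]
env.reach([pan[0]-.03,pan[1],.30],ori(2.8)); env.dwell(.2)
im,c=shot("wrist"); np.savez("st3.npz",im=im,K=c["intrinsics"],T=c["T"]); u=proj(c,[*pan,.09])[0].astype(int); print(u)
a=cv2.resize(im[u[1]-65:u[1]+65,u[0]-60:u[0]+60,::-1],None,fx=3.2,fy=3.2,interpolation=cv2.INTER_CUBIC)
look(); d=np.load("look.npz"); b=d["im"][:416,130:500,::-1]
np.savez("look2.npz",**d); cv2.imwrite("pics/st3.png",np.hstack([a,b])); st()
```

```text
w [ 0.6689 -0.0889] 71 x 68 -7.4 [0, 0]
cross t72.3 tcp [ 0.6694 -0.089   0.0016] F [-0.4499 -0.4221 -0.1436] w0.0849 q7 1.51
squeeze t72.6 tcp [ 0.6693 -0.089   0.0019] F [-1.8007  0.6197  7.1933] w0.0632 q7 1.51
grip t76.0 tcp [ 0.6695 -0.089   0.0022] F [-1.4591  0.5064  6.7468] w0.0620 q7 -0.06
lift t76.8 tcp [ 0.6683 -0.0888  0.0492] F [ 0.4254 -0.5121 -5.3554] w0.0622 q7 -0.06
placed dz 0.0000 t81.7 tcp [0.5952 0.1339 0.0912] F [-5.4719 -1.4283  9.8478] w0.0624 q7 -0.48
up t82.9 tcp [0.595  0.1338 0.1991] F [-0.7547  0.3555 -0.6766] w0.0799 q7 -0.47
[293 204]
 t85.7 tcp [ 0.5502 -0.1387  0.3995] F [-0.7367 -0.4697 -0.2113] w0.0801 q7 1.35
```

View pics/st3.png

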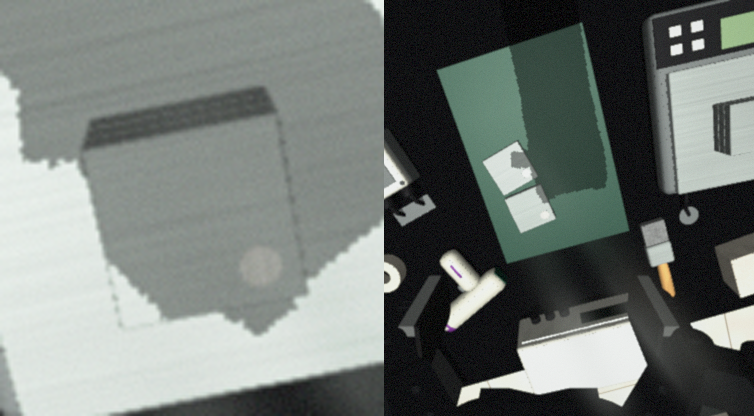

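The pile is flush so far. The two remaining slabs nearly touch, at (511,167) and (530,208) in the right half. I'll grip the upper one along the shared edge, set it down on free mat, then run the normal cycle.

```bash
cat > sep.py <<'E'
from h import *
d=np.load("look.npz"); cal=dict(intrinsics=d["K"],T=d["T"]); im=d["im"]
f=cv2.GaussianBlur(im,(3,3),0).astype(int)
g=((f[...,1]-f[...,0])>12)&((f[...,1]-f[...,2])>3)&((f[...,1]-f[...,0])>.22*f[...,1])
roi=np.zeros(g.shape,bool); roi[130:245,215:310]=1
m=(roi&~g&(f.min(2)>70)).astype(np.uint8); m=cv2.morphologyEx(m,cv2.MORPH_OPEN,np.ones((3,3)))
print([cv2.contourArea(c) for c in contours(m,100)])
big=np.zeros_like(m); cv2.drawContours(big,[c for c in contours(m,300)],-1,1,-1)
pts=np.argwhere(big)[:,::-1].astype(np.float32)
_,lab,cen=cv2.kmeans(pts,2,None,(3,50,.01),10,cv2.KMEANS_PP_CENTERS); print(cen)
out=[]
for k in (0,1):
    mm=np.zeros_like(m); p=pts[lab.ravel()==k].astype(int); mm[p[:,1],p[:,0]]=1
    r=rect(cal,contours(mm)[0],.018); out.append(r); print(r[0],r[1],np.rad2deg(r[2]), cast(cal,cen[k],.018)[0])
E
python3 sep.py
```

```text
[3356.0]
[[275.6958 208.1362]
 [255.8077 167.811 ]]
[ 0.6291 -0.1815] (71.18143463134766, 67.74488830566406) 4.260726928710935 [ 0.6295 -0.1817  0.018 ]
[ 0.5578 -0.1882] (68.63676452636719, 68.46175384521484) -79.30029964447021 [ 0.5567 -0.1883  0.018 ]
```

Run:
```python
from h import *
c=np.array([.5572,-.1883]); psi=np.deg2rad(190.7); t=[.495,-.135]
env.grip(.085,25); env.reach([*c,.09],ori(psi)); env.move_straight([*c,.001],velocity=.1); st("down")
env.grip(0,50); st("grip"); env.move_straight([*c,.03],velocity=.1); st("lift")
env.move_straight([*t,.03],velocity=.15); env.move_straight([*t,.0015],velocity=.05); st("set"); env.grip(.085); env.move_straight([*t,.12],velocity=.2)
if cycle(3): cycle(4)
d=np.load("pan_est.npz"); pan=d["pan"]
env.reach([pan[0]-.03,pan[1],.33],ori(2.8)); env.dwell(.2)
im,c=shot("wrist","st5"); np.savez("st5.npz",im=im,K=c["intrinsics"],T=c["T"]); st()
```

```text
down t88.2 tcp [ 0.5576 -0.1884  0.0015] F [-0.3773 -0.3223  0.1225] w0.0851 q7 1.90
grip t88.5 tcp [ 0.5577 -0.1885  0.002 ] F [-2.5277  0.5219 10.3883] w0.0629 q7 1.90
lift t89.0 tcp [ 0.5573 -0.1884  0.0303] F [-0.7656 -0.2707 -6.3325] w0.0624 q7 1.91
set t90.4 tcp [ 0.495  -0.135   0.0015] F [-4.5888  1.3095 11.662 ] w0.0624 q7 1.82
w [ 0.495  -0.1349] 68 x 68 -79.1 [0, 0]
w [ 0.6301 -0.1811] 69 x 68 4.4 [0, 0]
cross t95.2 tcp [ 0.4954 -0.1349  0.0015] F [ 0.159  -0.246   0.2408] w0.0852 q7 1.85
squeeze t95.6 tcp [ 0.4954 -0.135   0.0017] F [-1.9354 -0.2683  6.8897] w0.0634 q7 1.85
grip t99.0 tcp [ 0.4953 -0.135   0.002 ] F [-3.5122  1.1783 10.6397] w0.0621 q7 0.28
lift t99.7 tcp [ 0.4945 -0.1348  0.0493] F [-0.3668  0.3262 -5.4968] w0.0623 q7 0.29
placed dz 0.0002 t104.4 tcp [0.5952 0.1339 0.1061] F [-0.4823 -0.0525 -2.307 ] w0.0621 q7 -0.56
up t105.5 tcp [0.5954 0.1339 0.2002] F [-0.1842  0.1384  0.0252] w0.0800 q7 -0.54
w [ 0.6297 -0.1809] 70 x 68 4.4 [0, 0]
cross t109.9 tcp [ 0.6302 -0.181   0.0016] F [ 0.5693 -0.8298  0.9889] w0.0851 q7 1.67
squeeze t110.3 tcp [ 0.6301 -0.181   0.0019] F [-0.9603  0.621   5.22  ] w0.0634 q7 1.67
grip t113.7 tcp [ 0.6305 -0.181   0.0023] F [-1.3185  0.9008  6.5491] w0.0623 q7 0.10
lift t114.4 tcp [ 0.6292 -0.1808  0.0493] F [-0.5596  0.5373 -5.3274] w0.0627 q7 0.12
placed dz -0.0000 t119.3 tcp [0.5952 0.1339 0.1212] F [-4.4511 -0.4804  7.3284] w0.0624 q7 -0.61
up t120.4 tcp [0.5956 0.1339 0.2005] F [ 0.3173 -0.65    0.3018] w0.0800 q7 -0.58
 t121.9 tcp [0.5654 0.134  0.3296] F [ 1.1514  0.1271 -0.2575] w0.0801 q7 0.76
```

View pics/st5.png

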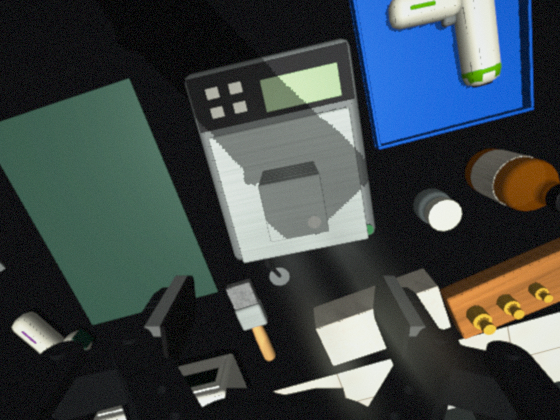

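All five slabs are in the pile and the mat is empty. I'll retreat and check the pile from both fixed cameras.

Run:
```python
from h import *
env.reach([.5,-.35,.35],ori(2.8)); env.dwell(.3); L=[]
for n in ["side","scene"]:
    im,c=shot(n); u=proj(c,[.595,.134,.09])[0].astype(int); 
    L.append(cv2.resize(im[u[1]-50:u[1]+50,u[0]-50:u[0]+50,::-1],(400,400),interpolation=cv2.INTER_CUBIC))
cv2.imwrite("pics/fin.png",np.hstack(L)); st()
```

```text
t124.1 tcp [ 0.5001 -0.3498  0.35  ] F [0.0648 0.4684 0.0824] w0.0796 q7 1.66
```

View pics/fin.png

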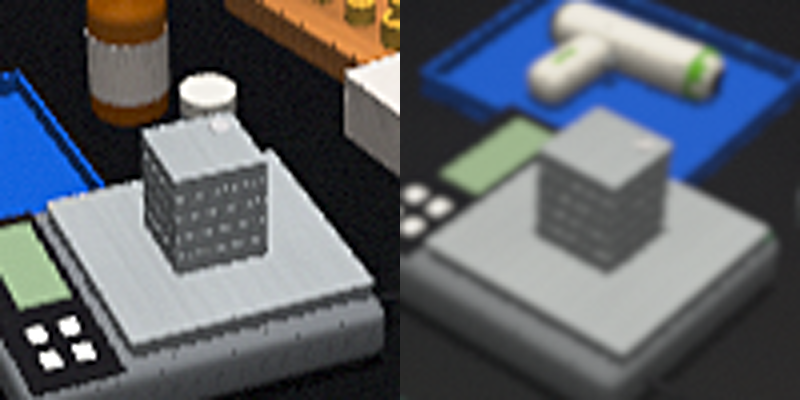

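The pile is straight and flush in both views and sits mid-pan, and the thermometer is in the tray. Handing in.

```bash
python3 -c "
from h import *
env.finish_job()"
```

```text
the job is handed in; nothing more can be done
```

The job is done and handed in at about 124 s of the 210 s allowed:

- **Isolator:** I turned it off, put the thermometer flat in the blue tray, and turned it on again with the pan bare. The first turn stopped short at the last joint's limit. I went on another 17° and the handle reached off, which a picture confirmed.
- **Stacking:** All five slab weights are in one pile in the middle of the pan. One slab was knocked against its neighbour during the run. I moved that neighbour to free mat first, then stacked both.
- **Last checks:** The side and scene views show a straight pile with flush edges at the pan's centre, and the thermometer in the tray. The last wrist view shows the mat empty and the things in that view where they were.
- **Not checked:** The handle was last seen directly, in the on position, right after it was switched on. The scale display carries no readable number in the pictures, so the zero could not be read. I judged how flush the pile is by eye, not by measurement. The label roll and the far ends of the bench were not re-checked at the end.

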